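# Let two small cans out of the drinks dispenser

### The job

Two guests want a small drink: at the dispenser that holds the shorter cans, press its side lever all the way down with the fingertips on the black roll, so that the gate lifts and one can rolls into the tray, let the lever come right back up so that the next can rolls up to the gate, then press and let go once more for the second can. Two cans must end in the tray and the third must stay behind the gate. Do not touch or lift any can, and leave the other dispenser and the rest of the table alone.

Things in the scene. Friction and masses are not known exactly. Their poses are not given: they have to be found in the camera images.
- rack_small: fixed sheet-steel gravity dispenser, 374 mm long, with a queue of three short drink cans (92 mm long, lying crosswise) in a lane 96 mm wide; built like the other one. Origin on the table below the first can; x runs down the slope (0.14 rad) to the tray, y to the lever side. Waiting cans at about x = 4, -61, -126 mm. Side walls 42 mm above the sloping floor.
- roll_small (a point): Small-can dispenser: centre of the lever's finger roll, a black rubber cylinder 22 mm across and 36 mm long, along the rack's y, outside the +y side wall (its centre 34 mm from the wall's inside). Its top is always 11 mm above this point; press it down from above. At rest its top is about 0.173 m above the table, fully down 59 mm lower; nothing is above or below. Its axes turn with the lever.
- rocker_small (a joint): Small-can lever, rad: 0 at rest (gate down), 1.0 at its stop, roll fully down. Pressing the roll lifts the gate beyond the pivot while a blade drops behind the first can, so that only this one rolls out, past 0.9. Let go short of that, the gate may lie on the can: press again. A spring returns the lever (3 N at rest, up to 9 N on the way down); the next can then rolls to the gate.
- pivot_small (a point): Small-can dispenser: point on the rocker's level pivot axis (along the rack's y), abreast of the roll, whose centre swings 62 mm from it on its -x side, from 0.5 rad above level at rest to 0.5 rad below fully down. The bearing ears reach 20 mm above it. Fixed to the rack.
- tray_small (a point): Small-can dispenser: middle of the open tray's floor; the tray runs from x = 60 mm in the rack's frame to the end lip at 197 mm. The first can let out comes to rest at x = 164 mm, a second one behind it at 99 mm; each takes about 1 s.
- small_1: short can no. 1 in its queue (1 is at the gate), red with silver ends, 92 mm long, 66 mm across; origin at its centre, y along its axis
- small_2: short can no. 2 in its queue (1 is at the gate), red with silver ends, 92 mm long, 66 mm across; origin at its centre, y along its axis
- small_3: short can no. 3 in its queue (1 is at the gate), red with silver ends, 92 mm long, 66 mm across; origin at its centre, y along its axis
- rack_large: fixed sheet-steel gravity dispenser, 374 mm long, with a queue of three tall drink cans (115 mm long, lying crosswise) in a lane 119 mm wide; built like the other one. Origin on the table below the first can; x runs down the slope (0.14 rad) to the tray, y to the lever side. Waiting cans at about x = 4, -61, -126 mm. Side walls 42 mm above the sloping floor.
- roll_large (a point): Large-can dispenser: centre of the lever's finger roll, a black rubber cylinder 22 mm across and 36 mm long, along the rack's y, outside the +y side wall (its centre 34 mm from the wall's inside). Its top is always 11 mm above this point; press it down from above. At rest its top is about 0.173 m above the table, fully down 59 mm lower; nothing is above or below. Its axes turn with the lever.
- rocker_large (a joint): Large-can lever, rad: 0 at rest (gate down), 1.0 at its stop, roll fully down. Pressing the roll lifts the gate beyond the pivot while a blade drops behind the first can, so that only this one rolls out, past 0.9. Let go short of that, the gate may lie on the can: press again. A spring returns the lever (3 N at rest, up to 9 N on the way down); the next can then rolls to the gate.
- large_1: tall can no. 1 in its queue (1 is at the gate), red with silver ends, 115 mm long, 66 mm across; origin at its centre, y along its axis
- large_2: tall can no. 2 in its queue (1 is at the gate), red with silver ends, 115 mm long, 66 mm across; origin at its centre, y along its axis
- large_3: tall can no. 3 in its queue (1 is at the gate), red with silver ends, 115 mm long, 66 mm across; origin at its centre, y along its axis
- tumbler: clear glass tumbler, 62 mm across, 85 mm tall, beside the tray of the small-can dispenser; origin at its foot
- mug: white mug, 72 mm across, 80 mm tall, beside the tray of the large-can dispenser; origin at its foot
- oil_bottle: green oil bottle, 90 mm across, 230 mm tall; origin at its foot
- bowl: blue bowl, 140 mm across, 60 mm tall; origin at its foot
- spice_jar: amber spice jar, 54 mm across, 85 mm tall; origin at its foot
- beaker: mauve plastic measuring beaker, 84 mm across the rim, 150 mm tall; origin at its foot
- spoon_mid (a point): wooden spoon, 280 mm long, lying on the orange chopping board; the point is half-way along
Things that resemble listed ones, but are neither listed nor needed, are in the scene too. What is shaped like the small_2 but green or purple is not meant.

How it is judged:
On the way, in this order (a step that is already met when the one before it is completed fails the run):
1. the lever is pressed down by the fingers (value of joint rocker_small above 0.85 rad and contact force between the fingers and rack_small above 0.5 N), for 0.05 s.
2. the first small can lies in the tray, the lever is back up and the second can waits at the gate (x of small_1 in the frame of rack_small between 0.08 and 0.19 m and y of small_1 in the frame of rack_small between -0.012 and 0.012 m and z of small_1 in the frame of rack_small below 0.095 m and x of small_2 in the frame of rack_small between -0.02 and 0.025 m and y of small_2 in the frame of rack_small between -0.012 and 0.012 m and value of joint rocker_small below 0.06 rad), for 0.2 s.
3. the lever is pressed down again by the fingers (all of step 1), for 0.05 s.
At the end, for the whole second after the job is handed in: Two short cans lie still in the tray of their dispenser (their centres between 80 and 190 mm along the rack), the third waits behind the gate (within 20 mm of the first can's place), both levers are back up (below 0.06 rad) and the three tall cans still wait in their lane (x of small_1 in the frame of rack_small between 0.08 and 0.19 m and y of small_1 in the frame of rack_small between -0.012 and 0.012 m and z of each of small_1, small_2 in the frame of rack_small below 0.095 m and x of small_2 in the frame of rack_small between 0.08 and 0.19 m and y of small_2 in the frame of rack_small between -0.012 and 0.012 m and x of small_3 in the frame of rack_small between -0.02 and 0.025 m and y of small_3 in the frame of rack_small between -0.012 and 0.012 m and value of joint each of rocker_small, rocker_large below 0.06 rad and linear speed of each of small_1, small_2, small_3 below 0.02 m/s and x of large_1 in the frame of rack_large between -0.02 and 0.025 m and y of large_1 in the frame of rack_large between -0.012 and 0.012 m and x of large_2 in the frame of rack_large between -0.09 and -0.04 m and y of large_2 in the frame of rack_large between -0.012 and 0.012 m and x of large_3 in the frame of rack_large between -0.155 and -0.105 m and y of large_3 in the frame of rack_large between -0.012 and 0.012 m); the robot touches nothing.
It fails at once if a can touched by the robot (contact force between any of the fingers, the arm and small_1 above 0.5 N or contact force between any of the fingers, the arm and small_2 above 0.5 N or contact force between any of the fingers, the arm and small_3 above 0.5 N or contact force between any of the fingers, the arm and large_1 above 0.5 N or contact force between any of the fingers, the arm and large_2 above 0.5 N or contact force between any of the fingers, the arm and large_3 above 0.5 N).
It fails at once if a can lifted out of its lane (z of any of small_1, small_2, small_3 in the frame of rack_small above 0.135 m or z of any of large_1, large_2, large_3 in the frame of rack_large above 0.135 m).
It fails at once if the third small can let out (x of small_3 in the frame of rack_small above 0.05 m).
It fails at once if the other dispenser's lever pressed (value of joint rocker_large above 0.12 rad).
It fails at once if a bystander moved (distance of any of tumbler, mug, oil_bottle, bowl, spice_jar, beaker, spoon_mid from where it was at the start of the episode above 0.02 m).
It also fails if it takes over 48 s, if anything falls off the work surface, if the arm or the gripper's body presses on something with over 40 N, if the wrist force passes 120 N, or if a joint passes its speed limit or range.

### The arm

A 7-joint arm with a two-finger parallel gripper is mounted at the origin on the work surface. World frame = base frame: x ahead of the robot, y to its left, z up, the work surface at z = 0. Lengths are in m, angles in rad, forces in N, time in s.
With the tool pointing down it reaches from about 0.425 to 1.025 m from the base axis. Payload 3.6 kg.
Tool frame: the origin (TCP) lies at the very end of the fingers, on their centre line; the grasp point (between the pads) lies manip.grip_depth behind it (manip.grip_depth is the distance from the TCP to the grasp point, in m); z points along the fingers, y is the direction in which the jaws open and shut (so a half turn about z gives the same grasp; the last joint's range is limited). The gripper opens to 85 mm and grips with 20 to 120 N. Pads are 22 mm wide; open, the fingers measure 114 mm over their backs; the gripper's body (76 mm by 85 mm) begins 54 mm behind the grasp point. The pads swing forward as they close: fully open they stand 13 mm farther back than shut.
Start: joints at [-1.397, 0.591, 0.048, 1.609, -0.033, 0.943, -0.034], TCP at [0.191, 0.699, 0.231] pointing down, gripper open.
Joint ranges: [-2.69, 2.69], [-0.47, 2.24], [-1.27, 1.36], [0.19, 2.51], [-1.53, 4.68], [0.08, 2.07], [-3.09, 3.09]. Speed limits (rad/s): [2.57, 2.57, 3.14, 3.14, 3.14, 3.14, 3.14].

### API

Orientations are given as a unit quaternion [w, x, y, z].
In Python, from workcell import manip gives the robot as it stands.
- The arm moves only by the tool drive_tool, never from a script. Its argument "series" is a list of rows, each a list of 5 numbers: the shift along the tool's x, y, z in m, then the turn about the tool's z in rad, then the gripper command: -1 is fully open, 1 is shut, values between are in proportion. In form: [[dx, dy, dz, turn, claw], ...]. A call has 1 to 10 rows; each row shifts and turns the commanded pose from where the row before left it, along the tool's axes as they then stand; what a row does not reach is not made up. A row lasts 1/12 s, in which the tool goes at most 41.7 mm and 7.16 degrees, less where a joint would pass 70% of its speed; a pose out of reach is approached as far as the arm can. A call with a gripper value outside its range is refused whole. The fingers move at their own pace and stop on an object; the grip force is fixed at half the most. Time passes only in rows, so rows that do not move let the fingers close. It gives the time, the measured TCP pose, the force and the opening at its end, in the units of the state.
- manip.observe(): the state, without advancing time (a new reading comes with each control period).
- manip.capture(name): name is "scene" or "top" or "wrist"; returns (picture, depth): 420x560x3 uint8, red, green, blue; 420x560 float32, m along the optical axis (not along the pixel's ray), 0 where there is no reading.
- manip.camera_info(name): a dict with "fovy" (degrees; the focal length in pixels is half the picture's height over the tangent of half this angle, whatever the lens; pixels are square), "cx", "cy" (the principal point, pixels), "R" (3x3) and "t" (3): a world point X has camera coordinates R X + t. Camera axes: x right, y down, z forward; pixel columns grow to the right and rows downward; lengths in m; the calibration is good to about 2 mm. A picture is of the moment at which its call begins: read the wrist's pose just before it. camera_info takes no time and is no camera call; for the wrist camera it gives the pose at the moment of the call.
- manip.hand_in(): hands the job in, once; it reports no verdict.
Trained networks look in the newest picture that a camera, given by its name, has taken for a name from the list of things; names that differ only in an ending like _2 or _b are one class to them, and where a whole thing is asked for, a point or a joint stands for the part that bears it (a point fixed in the world has none). Each returns a list of dicts, best first, with "conf" (0 to 1); they miss things now and then, are a little off and sometimes report something else, mostly with a low value. They report only what shows in the picture. A call takes as long as a camera call. They do not tell look-alikes from the thing itself.
- manip.trace(camera, query): "pixels" (420x560 bool, what is visible of it) and "extent" ([left, top, width, height] in pixels, round what is visible of it).
The state is a dict: "time_s": time; "joint_pos": joint angles; "qvel": joint speeds; "joint_efforts": joint torques, N m; "eef_pos": TCP position; "eef_rot": TCP orientation; "ft_force": force on the tool from outside, world axes, zero at the start; "torque": the same for the moment, N m; "grip_width": finger opening in m.
Only numpy, scipy, OpenCV 4.12 (cv2) and the standard library are available. Lean on these libraries where they do the work, as an engineer would, in place of code of your own. Each camera call takes 0.05 s, during which the arm holds its last target. There are 200 camera calls.

## Working session

There is one attempt and no reset: what is moved stays moved. The work goes in short steps, Python scripts to look and compute and a tool call to move; the robot and the scene stay as the last step left them, time stands still between calls to the robot, and variables do not carry over. Pictures are saved under pics/ and viewed, about 8 in all and at most 12, crops included, and the job is handed in when it is done.

Besides the shell and the picture viewer there is one more tool, called after "Emit:" as name(argument=value, ...), one argument or row to a line, values as JSON. drive_tool: Moves the arm, as the interface text tells. Its arguments: {"type":"object","properties":{"series":{"type":"array","items":{"type":"array","items":{"type":"number"}}}},"required":["series"]}

```bash
mkdir -p pics; cat > h.py <<'E'
import numpy as np, cv2
from workcell import manip
def unproj(cam,d,info=None):
    i=info or manip.camera_info(cam); f=d.shape[0]/2/np.tan(np.radians(i["fovy"])/2)
    v,u=np.mgrid[:d.shape[0],:d.shape[1]]
    P=np.stack([(u-i["cx"])/f*d,(v-i["cy"])/f*d,d],-1)
    return (P-np.array(i["t"]))@np.array(i["R"])
def proj(cam,X):
    i=manip.camera_info(cam); f=210/np.tan(np.radians(i["fovy"])/2)
    c=np.array(i["R"])@X+np.array(i["t"]); return f*c[0]/c[2]+i["cx"],f*c[1]/c[2]+i["cy"]
E
python3 - <<'E'
from h import *
s=manip.observe(); print({k:np.round(v,3) for k,v in s.items()}, manip.grip_depth)
for c in ["scene","top"]:
    p,d=manip.capture(c); cv2.imwrite(f"pics/{c}0.png",p[:,:,::-1]); W=unproj(c,d)
    np.savez(f"{c}0.npz",p=p,d=d,W=W)
    for q in ["rack_small","rack_large","roll_small","roll_large","small_1","large_1","pivot_small","tumbler","mug"]:
        for r in manip.trace(c,q)[:6]:
            m=r["pixels"]&(d>0)
            if m.sum(): print(c,q,round(r["conf"],2),np.round(r["extent"]),np.round(np.median(W[m],0),3),np.round(W[m].max(0)-W[m].min(0),3))
E
```

```text
{'time_s': np.float64(0.0), 'joint_pos': array([-1.397,  0.592,  0.048,  1.61 , -0.033,  0.943, -0.034]), 'qvel': array([ 0.001,  0.   ,  0.001,  0.   , -0.   ,  0.002,  0.001]), 'joint_efforts': array([ 0.0000e+00, -5.4868e+01,  1.5460e+00, -1.9812e+01,  9.0000e-03,
        9.0000e-03, -0.0000e+00]), 'eef_pos': array([0.191, 0.699, 0.23 ]), 'eef_rot': array([-0.   ,  0.133,  0.991, -0.001]), 'ft_force': array([ 0.028, -0.06 ,  0.176]), 'torque': array([ 0.022, -0.016,  0.017]), 'grip_width': np.float64(0.085)} 0.0187
scene rack_small 0.93 [323. 163.  78. 126.] [0.61  0.162 0.051] [0.481 0.187 0.181]
scene rack_large 0.74 [188. 159.  91. 129.] [ 0.676 -0.178  0.052] [0.383 0.217 0.177]
scene rack_large 0.55 [213. 196.  66.  33.] [ 0.625 -0.149  0.139] [0.088 0.173 0.08 ]
scene roll_small 0.74 [340. 198.  64.  31.] [0.565 0.176 0.137] [0.079 0.149 0.082]
scene roll_small 0.35 [213. 196.  67.  33.] [ 0.628 -0.159  0.137] [0.071 0.177 0.08 ]
scene roll_large 0.89 [211. 196.  67.  29.] [ 0.624 -0.156  0.136] [0.185 0.217 0.178]
scene roll_large 0.63 [123. 187.  41.  48.] [ 0.655 -0.431  
[... 2107 characters left out ...]
.  37.] [0.517 0.008 0.06 ] [0.101 0.079 0.078]
top large_1 0.98 [276. 239.  45.  23.] [ 0.481 -0.157  0.136] [0.073 0.117 0.061]
top large_1 0.75 [282. 196.  41.  23.] [ 0.592 -0.168  0.116] [0.06  0.109 0.076]
top large_1 0.72 [281. 216.  42.  27.] [ 0.543 -0.164  0.127] [0.072 0.114 0.064]
top pivot_small 0.87 [139. 157.  67. 138.] [0.615 0.16  0.062] [0.376 0.17  0.179]
top pivot_small 0.41 [379. 267.  23.  22.] [ 0.405 -0.419  0.083] [0.053 0.074 0.088]
top tumbler 0.78 [209. 170.  22.  21.] [0.682 0.066 0.033] [0.06  0.059 0.093]
top tumbler 0.3 [281. 195.  38.  22.] [ 0.592 -0.166  0.115] [0.059 0.11  0.076]
top mug 0.62 [332. 149.  36.  28.] [ 0.734 -0.31   0.035] [0.071 0.116 0.088]
```

```bash
python3 - <<'E'
from h import *
a=cv2.imread("pics/top0.png")[120:320,90:360]; b=cv2.imread("pics/scene0.png")[130:310,140:440]
a=cv2.resize(a,(540,400),interpolation=3)
cv2.imwrite("pics/a.png",a); cv2.imwrite("pics/b.png",cv2.resize(b,(750,450),interpolation=3))
# roll candidates: dark pixels at z .14-.18 near the small rack
for c in ["top","scene"]:
    z=np.load(c+"0.npz"); p,W=z["p"],z["W"]
    m=(p.max(2)<70)&(W[...,2]>.10)&(W[...,2]<.19)&(abs(W[...,1]-.16)<.14)&(W[...,0]>.45)&(W[...,0]<.72)
    n,l,s,ce=cv2.connectedComponentsWithStats(m.astype(np.uint8))
    for k in range(1,n):
        if s[k,4]>8: print(c,s[k],np.round(W[l==k].mean(0),3),np.round(W[l==k].min(0),3),np.round(W[l==k].max(0),3))
E
```

```text
top [160 210   4  14  37] [0.572 0.207 0.132] [0.554 0.203 0.109] [0.587 0.211 0.145]
top [135 212  24  29 176] [0.526 0.236 0.164] [0.508 0.215 0.131] [0.582 0.262 0.177]
top [172 213   9   4  12] [0.577 0.172 0.106] [0.572 0.157 0.1  ] [0.581 0.185 0.135]
top [198 212   3  15  26] [0.563 0.108 0.125] [0.546 0.104 0.102] [0.582 0.111 0.145]
top [169 215   6   5  11] [0.568 0.181 0.134] [0.564 0.172 0.129] [0.574 0.185 0.138]
top [182 215   6   2   9] [0.573 0.146 0.124] [0.571 0.139 0.101] [0.577 0.152 0.136]
top [172 237   5   3   9] [0.514 0.179 0.106] [0.511 0.174 0.1  ] [0.517 0.184 0.112]
top [185 239  11   3  11] [0.51  0.135 0.107] [0.506 0.122 0.103] [0.511 0.149 0.113]
scene [384 195  16  10 110] [0.521 0.243 0.169] [0.506 0.221 0.154] [0.53  0.26  0.177]
```

View pics/a.png

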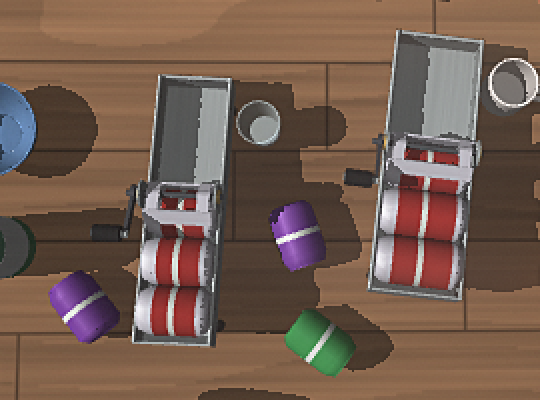

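View pics/b.png

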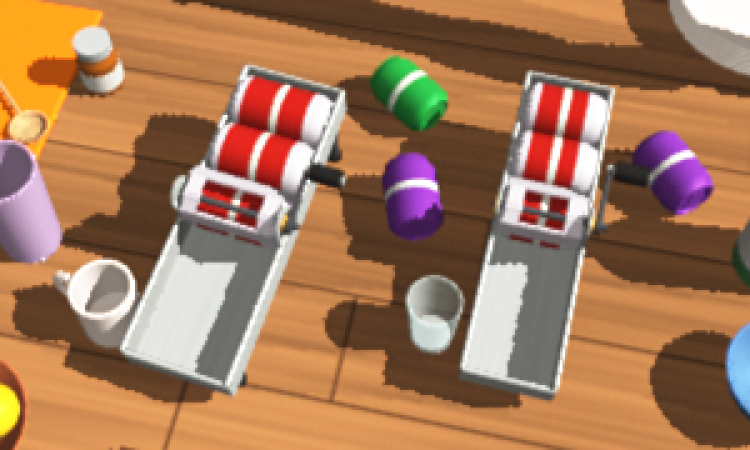

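The left dispenser (y≈0.16) holds the shorter cans (92 mm against 117 mm). Its roll is at top-picture pixel (143,236), around (0.52, 0.24, 0.163). Purple and green decoys lie to the side, and the oil bottle is at the left edge. Next I'll check for tall obstacles and the rack's yaw.

```bash
python3 - <<'E'
from h import *
z=np.load("top0.npz"); p,W=z["p"],z["W"]
m=(W[...,2]>.185)&(W[...,2]<.3)&(z["d"]>0)
n,l,s,ce=cv2.connectedComponentsWithStats(m.astype(np.uint8))
for k in range(1,n):
    if s[k,4]>15: print(s[k],np.round(W[l==k].min(0),3),np.round(W[l==k].max(0),3))
# roll points from both cameras
for c in ["top","scene"]:
    z=np.load(c+"0.npz"); p,W=z["p"],z["W"]
    m=(p.max(2)<70)&(W[...,2]>.155)&(W[...,2]<.19)&(abs(W[...,1]-.24)<.03)&(abs(W[...,0]-.52)<.03)
    q=W[m]; a=q[:,:2]-q[:,:2].mean(0); v=np.linalg.svd(a,full_matrices=False)[2][0]
    print(c,m.sum(),q.mean(0).round(4),"axis",v.round(3),"top z",np.percentile(q[:,2],95).round(4), np.percentile(q,[3,97],axis=0).round(3).tolist())
# rack yaw: red-can mask in tray? use tray/side outlines at small rack
W=np.load("top0.npz")["W"]
m=np.zeros(W.shape[:2],bool)
manip.capture("top"); r=manip.trace("top","rack_small")[0]["pixels"]
q=W[r&(W[...,2]>.02)&(W[...,0]<.75)]; print("rect",cv2.minAreaRect(q[(q[:,1]<.215)][:,:2].astype(np.float32)))
E
```

```text
[ 43 236  26  17 353] [0.48  0.416 0.185] [0.518 0.457 0.235]
top 144 [0.5191 0.2405 0.1689] axis [-0.159  0.987] top z 0.1744 [[0.508, 0.218, 0.158], [0.529, 0.26, 0.175]]
scene 110 [0.5213 0.2424 0.1687] axis [0.017 1.   ] top z 0.1749 [[0.51, 0.226, 0.158], [0.528, 0.259, 0.175]]
rect ((0.5567691326141357, 0.08018787205219269), (0.37605616450309753, 0.26941385865211487), 0.031045136973261833)
```

Emit:
drive_tool(
  series=[
    [0,0,-0.04,0,1],
    [0,0,-0.04,0,1],
    [0,0,-0.03,0,1],
  ],
)

```text
time_s: 1.35
eef_pos: [0.1914, 0.6999, 0.3441]
eef_rot: [0.0, 0.133, 0.991, 0.001]
ft_force: [0.3, -0.1, 1.1]
grip_width: 0.0518
```

Emit:
drive_tool(
  series=[
    [-0.031,-0.0254,0,0,1],
    [-0.031,-0.0254,0,0,1],
    [-0.031,-0.0254,0,0,1],
    [-0.031,-0.0254,0,0,1],
    [-0.031,-0.0254,0,0,1],
    [-0.031,-0.0254,0,0,1],
    [-0.031,-0.0254,0,0,1],
    [-0.031,-0.0254,0,0,1],
    [-0.031,-0.0254,0,0,1],
    [-0.031,-0.0254,0,0,1],
  ],
)

```text
time_s: 2.18
eef_pos: [0.424, 0.3708, 0.3417]
eef_rot: [0.0, 0.133, 0.991, 0.0]
ft_force: [1.0, 0.2, 0.6]
grip_width: 0.0002
```

Emit:
drive_tool(
  series=[
    [-0.031,-0.0254,0,0,1],
    [-0.031,-0.0254,0,0,1],
    [-0.02,-0.0164,0,0,1],
    [0,0,0,-0.11,1],
    [0,0,0,-0.11,1],
    [0,0,0,0,1],
    [0,0,0,0,1],
  ],
)

```text
time_s: 2.77
eef_pos: [0.4846, 0.2862, 0.3414]
eef_rot: [0.0, 0.025, 1.0, 0.0]
ft_force: [0.3, -0.1, -0.7]
grip_width: -0.0
```

```bash
python3 - <<'E'
from h import *
i=manip.camera_info("wrist"); p,d=manip.capture("wrist"); W=unproj("wrist",d,i)
cv2.imwrite("pics/w1.png",p[:,:,::-1])
m=(p.max(2)<70)&(W[...,2]>.155)&(W[...,2]<.185)&(abs(W[...,1]-.24)<.035)&(abs(W[...,0]-.52)<.035)
q=W[m]; v,u=np.nonzero(m); print(m.sum(),q.mean(0).round(4),np.percentile(q,[2,98],axis=0).round(4).tolist(),u.mean(),v.mean())
for nm in ["rack_small","roll_small"]:
    for r in manip.trace("wrist",nm)[:1]: print(nm,r["conf"],r["extent"])
E
```

```text
49 [0.5075 0.2546 0.1646] [[0.5063, 0.2435, 0.1621], [0.509, 0.2613, 0.1674]] 248.26530612244898 205.3469387755102
roll_small 0.95 [125.2, 203.2, 132.5, 56.8]
```

View pics/w1.png

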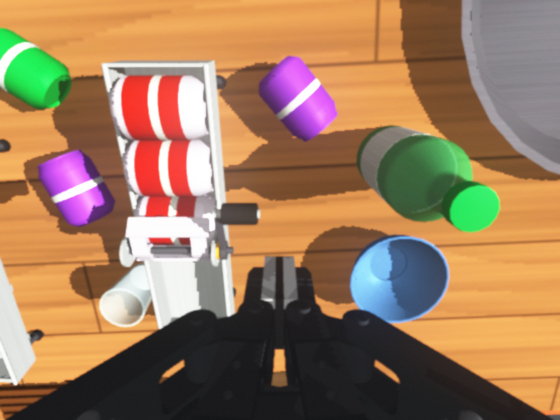

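The wrist picture shows the roll at about (240,213), to the +y side of the short-can rack and clear of the bottle and bowl. I'll take its extent there.

```bash
python3 - <<'E'
from h import *
i=manip.camera_info("wrist"); p,d=manip.capture("wrist"); W=unproj("wrist",d,i)
m=(p.max(2)<110)&(W[...,2]>.155)&(W[...,2]<.185)
m[:195]=0;m[235:]=0;m[:,:222]=0;m[:,268:]=0
q=W[m]; print(m.sum(),q.mean(0).round(4),np.percentile(q,[2,98],axis=0).round(4).tolist())
t=q[q[:,2]>np.percentile(q[:,2],70)];print(t.mean(0).round(4))
A=W[62:80,105:120].reshape(-1,3)
# lever-side wall line (top edge, +y side): sample max-y points
for r in range(90,300,30):
    k=[(u,W[r,u]) for u in range(195,250) if W[r,u,2]>.04]
    print(r,k[-1][0],k[-1][1].round(3)) if k else None
E
```

```text
713 [0.5141 0.2457 0.1692] [[0.5061, 0.2296, 0.1619], [0.5253, 0.2617, 0.1726]]
[0.5163 0.2453 0.1719]
90 215 [0.398 0.219 0.08 ]
120 218 [0.431 0.217 0.071]
150 220 [0.467 0.216 0.068]
180 222 [0.505 0.214 0.064]
210 249 [0.511 0.256 0.169]
240 227 [0.594 0.209 0.049]
270 229 [0.643 0.207 0.046]
```

Emit:
drive_tool(
  series=[
    [-0.0173,-0.0208,0.02,0,1],
    [-0.0173,-0.0208,0.02,0,1],
    [0,0,0.03,0,1],
    [0,0,0,0,1],
    [0,0,0,0,1],
  ],
)

```text
time_s: 3.38
eef_pos: [0.5158, 0.2431, 0.2702]
eef_rot: [-0.002, 0.023, 1.0, -0.001]
ft_force: [0.4, 1.1, 0.9]
grip_width: -0.0005
```

Emit:
drive_tool(
  series=[
    [0,0.001,0.03,0,1],
    [0,0,0.03,0,1],
    [0,0,0.022,0,1],
    [0,0,0.01,0,1],
    [0,0,0.01,0,1],
    [0,0,0.01,0,1],
    [0,0,0,0,1],
  ],
)

```text
time_s: 3.97
eef_pos: [0.5166, 0.2456, 0.1595]
eef_rot: [-0.0, 0.022, 1.0, 0.001]
ft_force: [-0.2, -0.3, -0.3]
grip_width: 0.0
```

Emit:
drive_tool(
  series=[
    [0,0,0.011,0,1],
    [0,0,0.011,0,1],
    [0,0,0.011,0,1],
    [0,0,0.009,0,1],
    [0,0,0.002,0,1],
    [0,0,0,0,1],
    [0,0,0,0,1],
    [0,0,0,0,1],
  ],
)

```text
time_s: 4.63
eef_pos: [0.519, 0.2456, 0.1172]
eef_rot: [0.002, 0.023, 1.0, 0.001]
ft_force: [-1.0, 2.3, 3.9]
grip_width: 0.0001
```

```bash
python3 - <<'E'
from h import *
print(manip.observe()["ft_force"],manip.observe()["eef_pos"])
a,_=manip.capture("scene"); b,_=manip.capture("wrist")
f=lambda x:cv2.resize(x[:,:,::-1],(400,300),interpolation=3)
cv2.imwrite("pics/c2.png",np.hstack([f(a[150:300,300:500]),f(b[120:320,100:366])]))
E
```

```text
[-0.96885208  2.34505625  3.93017754] [0.51900652 0.24560087 0.11723887]
```

View pics/c2.png

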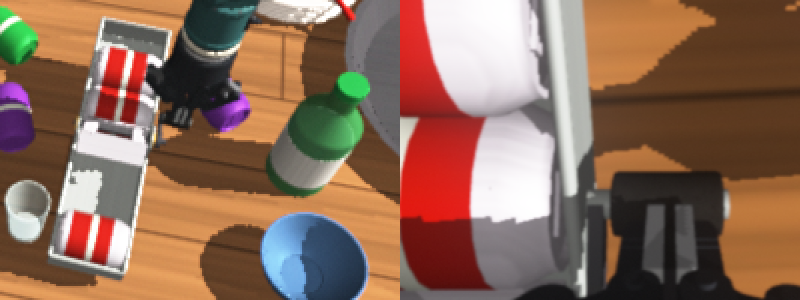

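The left half shows can 1 in the tray with the gate up; the right half shows the fingertips centred on the roll. I'll press a little deeper for certainty, then release.

Emit:
drive_tool(
  series=[
    [0,0,0.003,0,1],
    [0,0,0,0,1],
    [0,0,0,0,1],
    [0,0,-0.018,0,1],
    [0,0,-0.018,0,1],
    [0,0,-0.018,0,1],
    [0,0,-0.018,0,1],
    [0,0,0,0,1],
    [0,0,0,0,1],
    [0,0,0,0,1],
  ],
)

```text
time_s: 5.57
eef_pos: [0.5172, 0.2439, 0.1844]
eef_rot: [0.0, 0.023, 1.0, 0.0]
ft_force: [-0.1, -0.2, 0.6]
grip_width: -0.0003
```

Emit:
drive_tool(
  series=[
    [0,0,-0.005,0,1],
    [0,0,0,0,1],
    [0,0,0,0,1],
    [0,0,0,0,1],
    [0,0,0,0,1],
    [0,0,0,0,1],
    [0,0,0,0,1],
    [0,0,0,0,1],
    [0,0,0,0,1],
    [0,0,0,0,1],
  ],
)

```text
time_s: 6.4
eef_pos: [0.5172, 0.244, 0.1893]
eef_rot: [-0.0, 0.023, 1.0, -0.0]
ft_force: [-0.3, 0.7, -0.6]
grip_width: 0.0001
```

```bash
python3 - <<'E'
from h import *
a,d=manip.capture("scene"); b,_=manip.capture("wrist")
f=lambda x:cv2.resize(x[:,:,::-1],(400,300),interpolation=3)
cv2.imwrite("pics/c3.png",np.hstack([f(a[150:300,300:500]),f(b[120:320,100:366])]))
W=unproj("scene",d)
for r in manip.trace("scene","small_1"):
    m=r["pixels"]&(d>0); print(round(r["conf"],2),np.median(W[m],0).round(3))
E
```

```text
0.85 [0.437 0.316 0.057]
0.76 [0.531 0.009 0.059]
0.69 [0.492 0.161 0.126]
0.65 [ 0.376 -0.022  0.058]
0.58 [0.714 0.153 0.095]
0.51 [0.555 0.164 0.121]
```

View pics/c3.png

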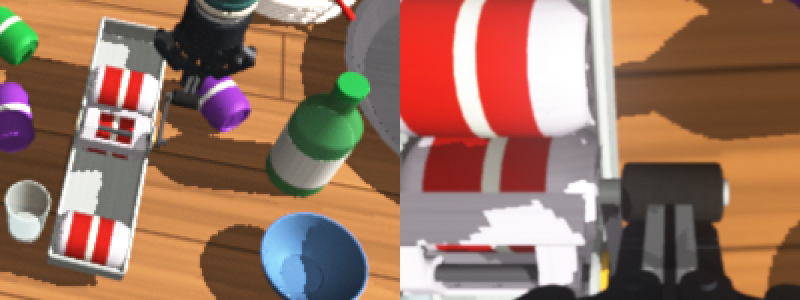

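The lever is back up, can 2 waits at the gate and can 1 is in the tray. Second press.

Emit:
drive_tool(
  series=[
    [0,0,0.012,0,1],
    [0,0,0.011,0,1],
    [0,0,0.011,0,1],
    [0,0,0.011,0,1],
    [0,0,0.011,0,1],
    [0,0,0.011,0,1],
    [0,0,0.01,0,1],
    [0,0,0,0,1],
    [0,0,0,0,1],
    [0,0,0,0,1],
  ],
)

```text
time_s: 7.38
eef_pos: [0.518, 0.2442, 0.113]
eef_rot: [0.001, 0.023, 1.0, 0.0]
ft_force: [-0.5, -0.3, 7.3]
grip_width: 0.0003
```

Emit:
drive_tool(
  series=[
    [0,0,0,0,1],
    [0,0,0,0,1],
    [0,0,0,0,1],
    [0,0,0,0,1],
    [0,0,-0.018,0,1],
    [0,0,-0.018,0,1],
    [0,0,-0.018,0,1],
    [0,0,-0.018,0,1],
    [0,0,-0.03,0,1],
    [0,0,-0.04,0,1],
  ],
)

```text
time_s: 8.22
eef_pos: [0.5151, 0.243, 0.2527]
eef_rot: [-0.003, 0.023, 1.0, -0.002]
ft_force: [0.6, 0.8, -0.2]
grip_width: -0.0003
```

Emit:
drive_tool(
  series=[
    [0,0,-0.03,0,1],
    [0,0,0,0,1],
    [0,0,0,0,1],
    [0,0,0,0,1],
    [0,0,0,0,1],
    [0,0,0,0,1],
    [0,0,0,0,1],
    [0,0,0,0,1],
    [0,0,0,0,1],
    [0,0,0,0,1],
  ],
)

```text
time_s: 9.05
eef_pos: [0.5172, 0.2439, 0.284]
eef_rot: [-0.0, 0.023, 1.0, -0.0]
ft_force: [0.6, -0.2, 0.5]
grip_width: 0.0003
```

```bash
python3 - <<'E'
from h import *
a,d=manip.capture("scene"); b,_=manip.capture("wrist")
f=lambda x:cv2.resize(x[:,:,::-1],(400,300),interpolation=3)
cv2.imwrite("pics/c4.png",np.hstack([f(a[150:300,300:500]),f(b)]))
W=unproj("scene",d)
for r in manip.trace("scene","small_1"):
    m=r["pixels"]&(d>0); print(round(r["conf"],2),np.median(W[m],0).round(3))
E
```

```text
0.94 [0.43  0.309 0.058]
0.9 [0.715 0.152 0.094]
0.78 [0.531 0.01  0.059]
0.74 [0.651 0.155 0.103]
0.7 [ 0.376 -0.022  0.058]
0.65 [ 0.624 -0.152  0.136]
```

View pics/c4.png

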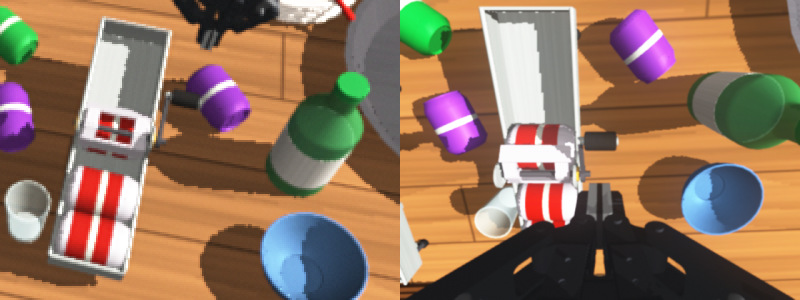

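Two cans are in the tray, the third waits behind the gate, and the lever is up. I'll let it settle briefly, then hand in.

Emit:
drive_tool(
  series=[
    [0,0,0,0,1],
    [0,0,0,0,1],
    [0,0,0,0,1],
    [0,0,0,0,1],
    [0,0,0,0,1],
    [0,0,0,0,1],
    [0,0,0,0,1],
    [0,0,0,0,1],
    [0,0,0,0,1],
    [0,0,0,0,1],
  ],
)

```text
time_s: 10.03
eef_pos: [0.5173, 0.244, 0.2843]
eef_rot: [0.0, 0.023, 1.0, 0.0]
ft_force: [0.3, 0.7, 0.4]
grip_width: -0.0003
```

```bash
python3 -c "
from workcell import manip
print(manip.hand_in())"
```

```text
the job is handed in; nothing more can be done
None
```

I pressed the short-can dispenser's lever fully down twice with the shut fingertips on the black roll, letting it come right back up each time. The job was handed in at about 10 s and gave no verdict.

- **Cans and lever:** the last pictures show two short cans in the tray, the third behind the gate and the lever up. The two tray cans measured about 64 mm apart, as expected. The network did not report the third can in the last picture, so its place at the gate is judged by eye.
- **First press:** it first read only about 4 N with the tip at z = 0.117 m, less than I expected. The picture showed the gate up and can 1 already released. I pressed 3 mm deeper before letting go; the second press read about 7 N at 0.113 m.
- **Rest of the table:** the gripper ended clear, about 11 cm above the roll. The tumbler, oil bottle, bowl and decoy cans near the dispenser looked unmoved. I did not look again at the other dispenser or the far side of the table, but the arm worked only at the short-can side.

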